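Tip the standing carton over and push it home in its dock

ROBOT

A 7-joint arm with a two-finger parallel gripper is mounted at the origin on the work surface; the furniture and walls round the work are solid. World frame = base frame: x ahead of the robot, y to its left, z up, the work surface at z = 0. Lengths are in m, angles in rad, forces in N, time in s.
With the tool pointing down it reaches from about 0.4 to 0.85 m from the base axis. Payload 6.9 kg.
Tool frame: the origin (TCP) lies on the centre line of the jaws, within the pads' length; the fingertips stand env.nose_length ahead of it and the grasp point (between the pads) lies 6 mm ahead of it (env.nose_length is the distance from the TCP to the fingertips, in m); z points along the fingers, y is the direction in which the jaws open and shut (so a half turn about z gives the same grasp; the last joint's range is limited). The gripper opens to 85 mm and grips with 20 to 120 N. Pads are 22 mm wide; open, the fingers measure 114 mm over their backs; the gripper's body (76 mm by 85 mm) begins 54 mm behind the grasp point. The pads swing forward as they close: fully open they stand 13 mm farther back than shut.
Start: joints at [-1.119, 0.507, -0.238, 1.5, 0.126, 1.149, -0.155], TCP at [0.212, 0.588, 0.22] pointing down, gripper open.
Joint ranges: [-3.08, 3.08], [-0.24, 2.05], [-1.43, 1.35], [0, 2.5], [-1.52, 4.66], [0.17, 1.96], [-2.89, 2.89]. Speed limits (rad/s): [2.39, 2.39, 3.14, 3.14, 3.14, 3.14, 3.14].

INTERFACE

Orientations are given as [roll, pitch, yaw] about the fixed x, y, z axes, in that order (R = Rz(yaw) Ry(pitch) Rx(roll)).
In Python, from rig import env, grab_frame, camera_model, cut_out gives the robot as it stands. Calls block until the motion is done:
- env.move_to(position, orientation): joint-space move of the TCP to a pose.
- env.movel(position, frame=None, max_speed=0.15): straight line of the TCP; frame=None keeps the orientation; max_speed is the mean speed in m/s.
- env.set_joints(angles): joint-space move.
- env.move_gripper(opening, f_grip=None): finger opening in m; f_grip is the grip in N (None keeps the last); returns when the fingers have stopped.
- env.hold(seconds).
- env.ik(position, orientation): joint angles nearest the present ones, or None.
- grab_frame(name): name is "side" or "top" or "wrist"; returns the picture (420x560x3 uint8, red, green, blue); there is no depth.
- camera_model(name): a dict with "fov_y" (degrees; the focal length in pixels is half the picture's height over the tangent of half this angle, whatever the lens; pixels are square), "cx", "cy" (the principal point, pixels), "extrinsics" (4x4, takes a point from camera to world coordinates); the wrist camera has in their place "T_tool_cam" (4x4, takes a point from camera to tool coordinates, whose origin is the TCP and whose axes are the flange's). Camera axes: x right, y up, looking along -z (the intrinsics and any distortion apply to the point x, -y, -z); pixel columns grow to the right and rows downward; lengths in m; the calibration is good to about 2 mm. The wrist camera is an equidistant fisheye: a pixel r from the principal point sees the ray r / f radians off the axis. A picture is of the moment at which its call begins: read the wrist's pose just before it. camera_model takes no time and is no camera call.
A pose or a line that the arm cannot do raises env.MotionError and nothing moves.
- env.close_job(): hands the job in, once; it reports no verdict.
Trained networks look in the newest picture that a camera, given by its name, has taken for a name from the list of things; names that differ only in an ending like _2 or _b are one class to them, and where a whole thing is asked for, a point or a joint stands for the part that bears it (a point fixed in the world has none). Each returns a list of dicts, best first, with "score" (0 to 1); they miss things now and then, are a little off and sometimes report something else, mostly with a low value. They report only what shows in the picture. A call takes as long as a camera call.
- cut_out(camera, query): "pixels" (420x560 bool, what is visible of it) and "bbox" ([centre column, centre row, width, height] in pixels, round what is visible of it).
Readings, each from a call of its own:
- env.read_time(): time.
- env.read_joint_pos(): joint angles.
- env.read_qd(): joint speeds.
- env.read_joint_torque(): joint torques, N m.
- env.read_ee_pos(): TCP position.
- env.read_orientation(): TCP orientation.
- env.read_wrist_force(): force on the tool from outside, world axes, zero at the start.
- env.read_torque(): the same for the moment, N m.
- env.read_grip_width(): finger opening in m.
Only numpy, scipy, OpenCV 4.12 (cv2) and the standard library are available. Lean on these libraries where they do the work, as an engineer would, in place of code of your own. Each camera call takes 0.05 s, during which the arm holds its last target.

TASK

A carton stands on its end in front of the mouth of the low metal dock on the bench. With the fingertips, push it over toward the dock so that it lies down lengthwise in front of the mouth, then push it along the bench into the dock until it is fully home against the backstop. Do not grasp or lift the carton, leave the vial shield, the small vial and the smaller carton where they are, and finish clear of everything.

Things in the scene. Friction and masses are not known exactly. Their poses are not given: they have to be found in the camera images.
- carton_center (a point): centre of the carton to tip: a rigid closed cardboard box, 50 x 110 x 59 mm along own x, y, z, about 0.1 kg, loose. It starts standing on an end (own y up, this point 55 mm above the bench), own z pointing away from the dock. Pushed near its top along -z it tips over its bottom edge, falls by itself once leaned about 30 degrees, and lies with own z up (this point 29.5 mm up), own y toward the dock
- dock_mouth (a point): centre of the mouth of the dock, at bench level. The dock is fixed: a floorless aluminium frame lying on the bench, with two parallel guide walls 20 mm high and 58 mm apart, 5 mm thick, and a backstop 35 mm high. Its x axis points into the dock from mouth to backstop, its y axis across it, z up. Over the first 40 mm from the mouth the walls are flared, 100 mm apart at the mouth narrowing to 58 mm
- dock_stop (a point): centre of the inner face of the dock's backstop, at bench level, 140 mm along x from dock_mouth; axes as dock_mouth. When the lying carton is fully home, its centre is at x = -55 mm from here
- shield_pot: bystander: dark blue cylindrical vial shield, 39 mm across, 83 mm tall, 0.55 kg, loose, standing beside the work; origin at the centre of its underside, z up
- small_vial: bystander: small capped vial, 26 mm across, 52 mm tall, loose, standing beside the work; origin at the centre of its underside, z up
- low_carton: bystander: a smaller carton lying on its broad side off to the right of the work, 45 x 85 x 49 mm along own x, y, z, loose; origin at the centre of its underside

How it is judged:
On the way, in this order (a step that is already met when the one before it is completed fails the run):
1. the carton has been tipped over and lies flat, lid panel up, lengthwise toward the dock, not yet home (angle between carton_center's own z axis and vertical below 0.1 rad and height (world z) of carton_center below 0.036 m and x of carton_center in the frame of dock_stop below -0.08 m and angle between the y axis of carton_center and the x axis of dock_stop, either way round below 0.5 rad), for 0.2 s.
2. the carton has been pushed home against the backstop (angle between carton_center's own z axis and vertical below 0.1 rad and x of carton_center in the frame of dock_stop above -0.061 m), for 0.2 s.
At the end, for the whole second after the job is handed in: the carton lies flat on the bench (own z within 0.1 rad of vertical, centre below 36 mm) between the dock's guides, lengthwise along the dock within 0.12 rad, with its leading end within 6 mm of the backstop (all of step 2 and height (world z) of carton_center below 0.036 m and x of carton_center in the frame of dock_stop below -0.045 m and y of carton_center in the frame of dock_stop between -0.012 and 0.012 m and angle between the y axis of carton_center and the x axis of dock_stop, either way round below 0.12 rad); the robot touches nothing.
It fails at once if the carton is lifted off the bench (height (world z) of carton_center above 0.072 m or (angle between carton_center's own z axis and vertical below 0.12 rad and height (world z) of carton_center above 0.046 m) or (angle between carton_center's own y axis and vertical below 0.12 rad and height (world z) of carton_center above 0.066 m)).
It fails at once if the vial shield, the small vial or the smaller carton is shifted or knocked over (distance of any of shield_pot, small_vial, low_carton from where it was at the start of the episode above 0.02 m or angle between any of shield_pot, small_vial's own z axis and vertical above 0.3 rad).
It also fails if it takes over 51 s, if anything falls off the work surface, if the arm or the gripper's body presses on something with over 40 N, if the wrist force passes 120 N, or if a joint passes its speed limit or range.

## Working session

There is one attempt and no reset: what is moved stays moved. The work goes in short steps, each a Python script; the robot and the scene stay as the last script left them, time stands still between calls to the robot, and variables do not carry over. Pictures are saved under pics/ and viewed, and the job is handed in when it is done.

```bash
ls; mkdir -p pics; python3 - <<'E'
from rig import env, grab_frame, camera_model, cut_out
import cv2,numpy as np
print(env.read_time(),env.nose_length,env.read_ee_pos(),env.read_orientation())
for n in ["side","top"]:
    f=grab_frame(n); cv2.imwrite(f"pics/{n}0.png",f[:,:,::-1])
    m=camera_model(n); print(n,m)
    for q in ["carton_center","dock_mouth","dock_stop","shield_pot","small_vial","low_carton"]:
        try:
            r=cut_out(n,q); print(q,[(round(d["score"],2),np.round(d["bbox"]).tolist(),int(d["pixels"].sum())) for d in r[:3]])
        except Exception as e: print(q,e)
E
```

```text
pics
0.0 0.025 [0.21175149 0.58750517 0.21963545] [-3.13985000e+00  1.28574163e-05  2.79581294e+00]
side {'fov_y': 48.79102722888586, 'cx': 279.1380158820573, 'cy': 209.34664637556563, 'extrinsics': array([[ 0.87277426,  0.16824031, -0.45821423,  0.05333013],
       [-0.48749718,  0.3479896 , -0.8007807 , -0.82907766],
       [ 0.0247302 ,  0.92227894,  0.38573304,  0.44898338],
       [ 0.        ,  0.        ,  0.        ,  1.        ]])}
carton_center [(0.78, [319.0, 241.0, 42.0, 71.0], 2450)]
dock_mouth [(0.78, [263.0, 224.0, 70.0, 46.0], 1050)]
dock_stop [(0.98, [264.0, 222.0, 71.0, 43.0], 1072)]
shield_pot [(0.85, [358.0, 233.0, 26.0, 42.0], 766)]
small_vial [(0.85, [228.0, 242.0, 16.0, 28.0], 309)]
low_carton [(0.89, [401.0, 278.0, 56.0, 52.0], 1931)]
top {'fov_y': 55.93071957297072, 'cx': 278.93378361863745, 'cy': 208.10568832375296, 'extrinsics': array([[ 0.00132664,  0.98983541, -0.1422115 ,  0.37711042],
       [-0.99979699, -0.00154631, -0.02008952, -0.06541723],
       [-0.02010522,  0.14220928,  0.98963241,  1.02604114],
       [ 0.        ,  0.        ,  0.        ,  1.        ]])}
carton_center [(0.93, [332.0, 212.0, 31.0, 28.0], 693)]
dock_mouth [(0.81, [251.0, 221.0, 66.0, 48.0], 527)]
dock_stop [(0.67, [247.0, 219.0, 52.0, 45.0], 583)]
shield_pot []
small_vial [(0.46, [277.0, 264.0, 13.0, 10.0], 88)]
low_carton [(0.75, [382.0, 178.0, 41.0, 28.0], 777)]
```

View pics/side0.png

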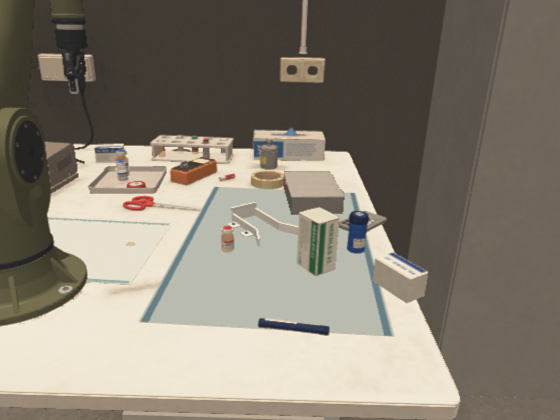

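View pics/top0.png

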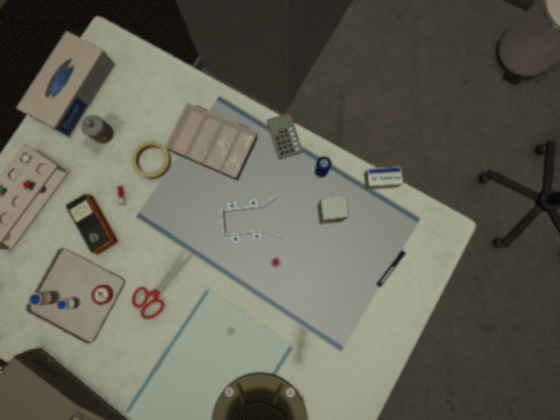

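The side view shows the white/green carton standing at about (319,241), with the dock behind it at (262,222). In the top view the backstop is at about (225,222), the mouth opens right at about (278,217), and the carton is at (332,210). The shield is at (323,165), the vial at (276,262) and the low carton at (384,178).

```bash
cat > h.py <<'E'
from rig import env, grab_frame, camera_model, cut_out
import cv2,numpy as np
def K(m):
    f=210/np.tan(np.radians(m["fov_y"])/2); return f
def ray(m,u,v):
    f=K(m); T=m["extrinsics"]; d=np.array([(u-m["cx"])/f,-(v-m["cy"])/f,-1]); return T[:3,3],T[:3,:3]@d
def at_z(m,u,v,z):
    o,d=ray(m,u,v); return o+d*(z-o[2])/d[2]
def proj(m,P):
    T=m["extrinsics"]; c=(np.atleast_2d(P)-T[:3,3])@T[:3,:3]; f=K(m)
    return np.c_[m["cx"]-f*c[:,0]/c[:,2], m["cy"]+f*c[:,1]/c[:,2]]
def snap(n,name,box=None,s=1):
    f=grab_frame(n); g=f[:,:,::-1]
    if box: g=g[box[1]:box[3],box[0]:box[2]]
    cv2.imwrite(f"pics/{name}.png",cv2.resize(g,None,fx=s,fy=s,interpolation=cv2.INTER_CUBIC)); return f
E
python3 - <<'E'
from h import *
snap("top","topz",(200,140,420,290),3.5)
snap("side","sidez",(190,180,450,320),3)
E
```

```text
(no output)
```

View pics/topz.png

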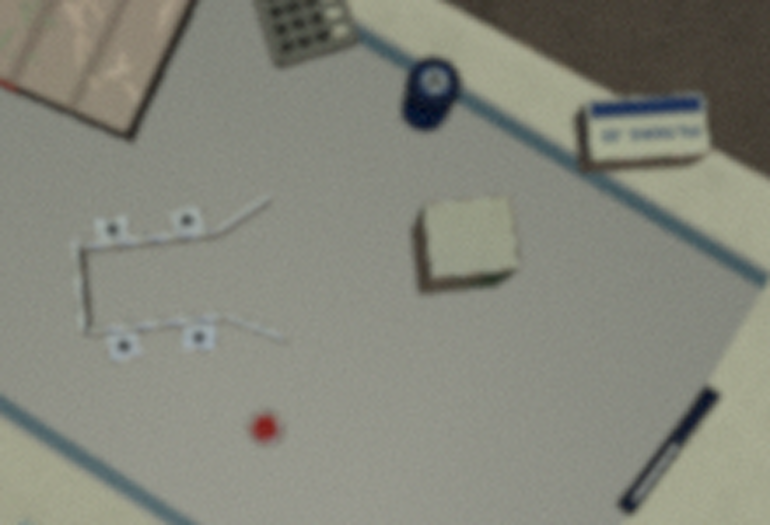

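View pics/sidez.png

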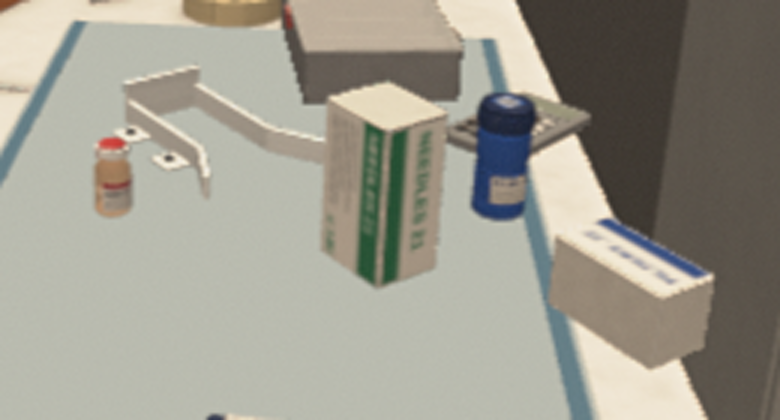

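```bash
cat > fit.py <<'E'
from h import *
from scipy.optimize import least_squares
mt,ms=camera_model("top"),camera_model("side")
tp=lambda a:(np.array(a)/3.5+[200,140]); sp=lambda a:(np.array(a)/3+[190,180])
def pose(p,P):
    c,s=np.cos(p[2]),np.sin(p[2]); P=np.array(P,float)
    return np.c_[p[0]+c*P[:,0]-s*P[:,1],p[1]+s*P[:,0]+c*P[:,1],P[:,2]]
def fit(obs,p0):
    def r(p):
        return np.concatenate([(proj(m,pose(p,[P]))-uv).ravel() for m,P,uv in obs])
    s=least_squares(r,p0,loss="soft_l1",f_scale=1.0); return s.x,r(s.x).reshape(-1,2)
dock=[(mt,(0,-.0525,.02),tp((270,197))),(mt,(0,.0525,.02),tp((285,338))),(mt,(.04,-.0315,.02),tp((217,236))),(mt,(.04,.0315,.02),tp((220,318))),
 (mt,(.1425,-.034,.035),tp((78,243))),(mt,(.1425,.034,.035),tp((85,330))),
 (ms,(.04,.0315,.02),sp((200,148))),(ms,(.04,-.0315,.02),sp((270,127))),(ms,(0,.0525,.02),sp((208,170))),(ms,(.1425,.034,.035),sp((125,86))),(ms,(.1425,-.034,.035),sp((198,67)))]
d,rd=fit(dock,[.35,-.05,1.57]); print("dock mouth",d,"\n",rd.round(1).tolist())
# carton frame here: X toward dock (own -z) 59, Y across 50
h=.11
box=[(mt,(.0295,-.025,h),tp((426,201))),(mt,(-.0295,-.025,h),tp((508,197))),(mt,(-.0295,.025,h),tp((519,265))),(mt,(.0295,.025,h),tp((424,280))),
 (ms,(.0295,.025,h),sp((328,97))),(ms,(-.0295,.025,h),sp((387,131))),(ms,(-.0295,-.025,h),sp((447,115))),(ms,(.0295,-.025,h),sp((388,83))),
 (ms,(.0295,.025,0),sp((322,250))),(ms,(-.0295,.025,0),sp((378,287))),(ms,(-.0295,-.025,0),sp((437,268)))]
b,rb=fit(box,[.37,-.15,1.57]); print("carton",b,"\n",rb.round(1).tolist())
c,s=np.cos(d[2]),np.sin(d[2]); e=b[:2]-d[:2]; print("carton in mouth frame",c*e[0]+s*e[1],-s*e[0]+c*e[1],b[2]-d[2])
for n,u,z in [("shield top",tp((434,78)),.083),("vial top",tp((265,428)),.052),("low",tp((645,130)),.049)]:
    print(n,at_z(mt,*u,z))
print("shield side",at_z(ms,*sp((503,212)),0),"vial side",at_z(ms,*sp((113,212)),0))
E
python3 fit.py
```

```text
dock mouth [ 0.50108511 -0.04640566  1.68318104] 
 [[0.1, -0.3], [0.3, -0.2], [0.7, -1.7], [2.4, -0.9], [-0.2, -1.0], [0.3, 0.8], [-0.6, -1.0], [-0.4, -0.4], [-1.2, 0.8], [-0.4, -1.7], [-0.2, -1.1]]
carton [ 0.5114859  -0.17843233  1.67057953] 
 [[-0.2, 0.2], [1.4, -1.2], [0.9, 0.5], [2.8, -1.3], [-0.6, -0.6], [-0.3, -0.9], [0.8, -1.5], [0.0, -1.2], [-0.8, -0.3], [-0.6, 0.5], [-0.2, -0.4]]
carton in mouth frame -0.13236020278450378 0.004471392592638925 -0.012601510874416633
shield top [ 0.62560084 -0.15629954  0.083     ]
vial top [ 0.38349363 -0.03796177  0.052     ]
low [ 0.59563756 -0.31004547  0.049     ]
shield side [ 6.25612015e-01 -1.64033013e-01  5.55111512e-17] vial side [ 0.38348354 -0.04331194  0.        ]
```

```bash
cat >> h.py <<'E'
D=np.array([.50109,-.04641]); YAW=1.683
def dk(x,y,z):
    c,s=np.cos(YAW),np.sin(YAW); return [D[0]+c*x-s*y, D[1]+s*x+c*y, z]
def todk(p):
    c,s=np.cos(YAW),np.sin(YAW); e=np.array(p[:2])-D; return np.array([c*e[0]+s*e[1],-s*e[0]+c*e[1],p[2]])
E
python3 - <<'E'
from h import *
q0=env.read_joint_pos()
best=None
for yaw in (YAW,YAW-np.pi):
    q=[env.ik(dk(x,.004,z),[np.pi,0,yaw]) for x,z in((-.205,.25),(-.205,.113),(.03,.05))]
    print(yaw,[None if a is None else np.round(a,2).tolist() for a in q])
    if q[0] is not None and (best is None or np.abs(q[0]-np.array(q0)).max()<best[0]): best=(np.abs(q[0]-np.array(q0)).max(),yaw)
yaw=best[1]; print(best)
env.move_gripper(.015,20)
env.move_to(dk(-.205,.004,.25),[np.pi,0,yaw])
env.movel(dk(-.205,.004,.113))
print(env.read_time(),env.read_grip_width(),todk(env.read_ee_pos()))
snap("side","side1",(190,120,450,320),3)
E
```

```text
1.683 [[-0.06, 0.5, 0.76, 1.59, -0.36, 1.2, 0.88], [-0.02, 0.63, 0.7, 1.78, -0.5, 0.91, 1.01], [-0.13, 0.53, 0.18, 2.06, -0.17, 0.56, 0.27]]
-1.458592653589793 [[-0.23, 0.64, 1.15, 1.59, -0.6, 1.31, -2.02], [-0.21, 0.82, 1.15, 1.78, -0.84, 1.12, -1.8], [0.36, 0.57, -0.56, 2.05, 0.5, 0.65, 2.72]]
(np.float64(1.058852749997464), 1.683)
5.6667 0.01479849705877177 [-0.20548985  0.00360647  0.11382576]
```

View pics/side1.png

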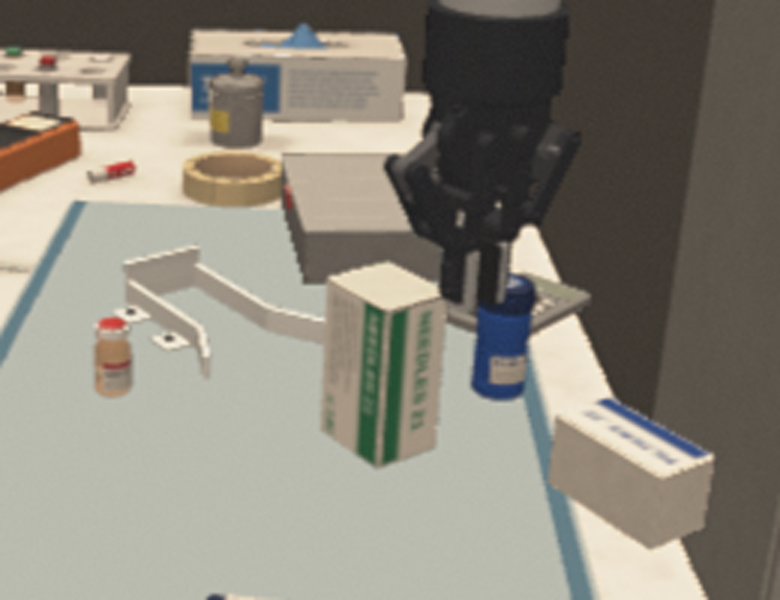

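The gripper stands behind the carton. The fingertips are at about (348,221) full-frame, clear of the shield, which is behind them in view. Next I tip the carton.

```bash
python3 - <<'E'
from h import *
p=todk(env.read_ee_pos()); m=camera_model("side")
print("tip expected",proj(m,[dk(p[0],p[1],z) for z in(.08,.088,.1)]).round(1).tolist())
for x in (-.172,-.160,-.145):
    env.movel(dk(x,.004,.113),max_speed=.05)
    print(x,todk(env.read_ee_pos()).round(4),np.round(env.read_wrist_force(),2))
snap("side","side2",(190,120,450,320),3)
print(env.read_time())
E
```

```text
tip expected [[345.2, 243.6], [345.6, 239.5], [346.1, 233.4]]
-0.172 [-0.1722  0.004   0.1131] [-0.09  0.23  0.44]
-0.16 [-0.1596  0.0039  0.113 ] [-0.19  0.23 -0.11]
-0.145 [-0.1446  0.0039  0.113 ] [-0.27  0.07 -0.1 ]
7.4167
```

View pics/side2.png

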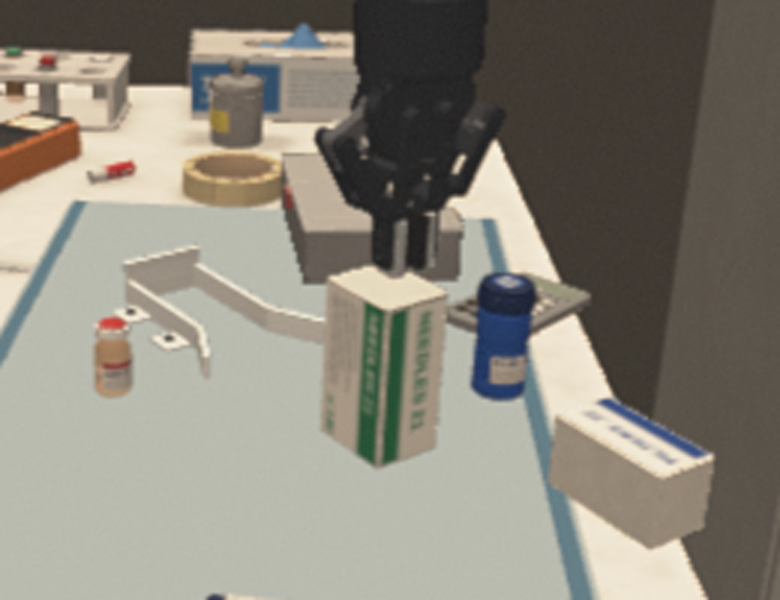

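The fingers show no contact and seem to be above the carton top: tips at about (323,211) in the full frame. I'll measure the true tip height from the picture.

```bash
python3 - <<'E'
from h import *
m=camera_model("side"); p=todk(env.read_ee_pos()); 
print(m["cx"],proj(m,[dk(p[0],p[1],z) for z in(.088,.1,.11,.12,.13,.14)]).round(1).tolist())
m=camera_model("side");print("first", proj(m,[dk(-.2055,.0036,z) for z in(.1,.11,.12,.13)]).round(1).tolist())
snap("top","top2",(200,140,420,290),3.5)
E
```

```text
279.1380158820573 [[323.0, 227.3], [323.4, 221.4], [323.7, 216.5], [324.0, 211.5], [324.4, 206.4], [324.7, 201.4]]
first [[346.1, 233.4], [346.5, 228.2], [347.0, 223.0], [347.5, 217.7]]
```

View pics/top2.png

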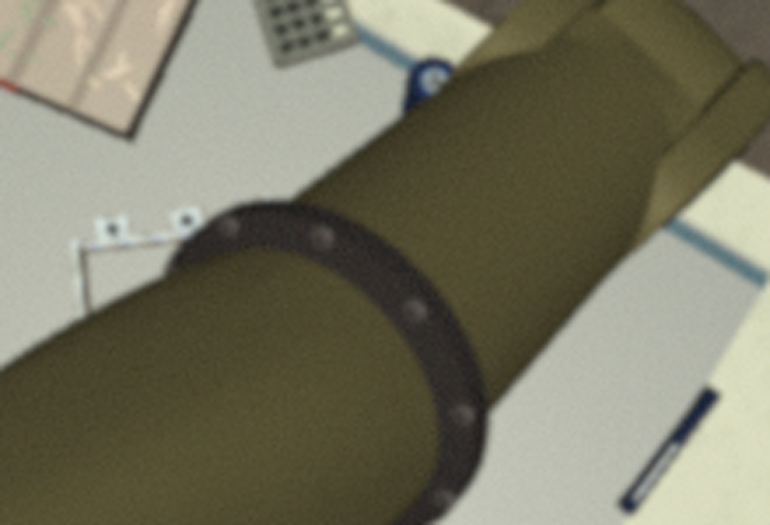

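```bash
python3 - <<'E'
from h import *
m=camera_model("side")
print(proj(m,[[.2118,.5875,z] for z in(.195,.21,.22,.23,.25)]).round(1).tolist())
print(env.read_orientation(), env.read_joint_pos(), env.read_grip_width())
f=cv2.imread("pics/side0.png")[10:130,10:150]; cv2.imwrite("pics/g0.png",cv2.resize(f,None,fx=5,fy=5))
snap("wrist","w1"); w=camera_model("wrist"); print(w)
print(env.read_time())
E
```

```text
[[80.9, 108.1], [80.2, 102.7], [79.7, 99.1], [79.2, 95.5], [78.2, 88.1]]
[3.14147929e+00 2.60665389e-04 1.68300180e+00] [-0.12038812  0.58846719  0.68280871  1.85926211 -0.47859828  0.86362749
  0.91163043] 0.015348546689400236
{'fov_y': 65.70646984690485, 'cx': 279.52929824484283, 'cy': 209.99062516250228, 'T_tool_cam': array([[ 3.91563406e-04,  9.47836119e-01,  3.18757805e-01,
         8.20391744e-02],
       [ 9.99999244e-01,  3.68961331e-07, -1.22950033e-03,
         1.18668010e-03],
       [-1.16548243e-03,  3.18758045e-01, -9.47835403e-01,
        -1.52091010e-01],
       [ 0.00000000e+00,  0.00000000e+00,  0.00000000e+00,
         1.00000000e+00]])}
7.5167
```

View pics/g0.png

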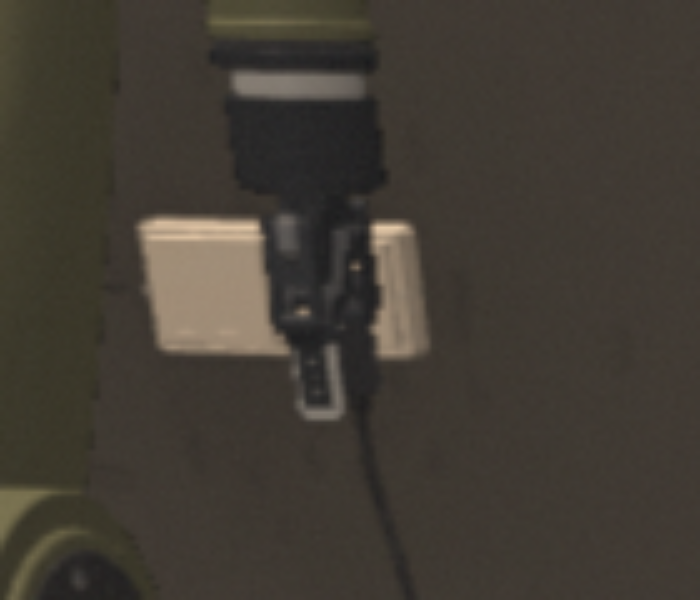

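View pics/w1.png

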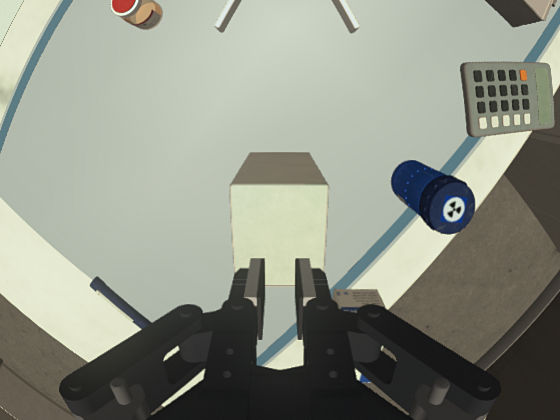

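The wrist view shows the carton top (corners at about (231,185), (328,185), (327,285), (232,285)), with the fingertips above its rear edge. I'll check the tool pose by projecting the known carton into this view.

```bash
cat >> h.py <<'E'
def wproj(P,pos,rpy):
    from scipy.spatial.transform import Rotation as R
    w=camera_model("wrist"); T=np.eye(4); T[:3,:3]=R.from_euler("xyz",rpy).as_matrix(); T[:3,3]=pos
    E=T@w["T_tool_cam"]; c=(np.atleast_2d(P)-E[:3,3])@E[:3,:3]; x,y,z=c[:,0],-c[:,1],-c[:,2]
    th=np.arctan2(np.hypot(x,y),z); h=np.hypot(x,y); f=K(w); r=f*th
    return np.c_[w["cx"]+r*x/h,w["cy"]+r*y/h]
E
python3 - <<'E'
from h import *
from scipy.optimize import least_squares
pos,rpy=env.read_ee_pos(),env.read_orientation()
b=[.51149,-.17843,1.67058]
c,s=np.cos(b[2]),np.sin(b[2])
C=np.array([[b[0]+c*X-s*Y,b[1]+s*X+c*Y,z] for X,Y,z in((.0295,.025,.11),(.0295,-.025,.11),(-.0295,-.025,.11),(-.0295,.025,.11),(.0295,.025,0),(.0295,-.025,0))])
obs=np.array([(231,185),(328,185),(327,285),(232,285),(247,152),(310,152)])
print(wproj(C,pos,rpy).round(1).tolist())
r=lambda p:(wproj(C,pos+p,rpy)-obs).ravel()
s=least_squares(r,[0,0,0]);print("pos offset",s.x,np.abs(s.fun).max())
# shield & vial & flare tips
print(wproj([dk(0,-.05,.02),dk(0,.05,.02),[.6256,-.16,.083]],pos,rpy).round(0).tolist())
# tip in tool frame
for off in (-.02,-.01,0,.01,.02,.025):
    from scipy.spatial.transform import Rotation as R
    M=R.from_euler("xyz",rpy).as_matrix()
    print(off,wproj([pos+M@[0,.0077,off],pos+M@[.011,.0077,off]],pos,rpy).round(0).tolist())
E
```

```text
[[226.2, 185.4], [327.0, 186.6], [320.0, 288.7], [231.2, 287.6], [247.2, 152.5], [308.0, 153.2]]
pos offset [-0.00156249 -0.00068731  0.00163128] 4.450610168031858
[[350.0, 25.0], [216.0, 25.0], [452.0, 213.0]]
-0.02 [[293.0, 285.0], [293.0, 265.0]]
-0.01 [[292.0, 275.0], [293.0, 255.0]]
0 [[291.0, 265.0], [292.0, 247.0]]
0.01 [[291.0, 257.0], [291.0, 239.0]]
0.02 [[290.0, 249.0], [291.0, 232.0]]
0.025 [[290.0, 246.0], [290.0, 229.0]]
```

The pose reading agrees with the wrist camera. Both cameras put the fingertips about 10 mm above the TCP height, which contradicts the stated 25 mm nose. I'll lower accordingly and confirm with a picture.

```bash
python3 - <<'E'
from h import *
env.movel(dk(-.210,.004,.113),max_speed=.15)
env.movel(dk(-.210,.004,.085),max_speed=.1)
env.movel(dk(-.180,.004,.085),max_speed=.08)
print(todk(env.read_ee_pos()).round(4),np.round(env.read_wrist_force(),2),env.read_time())
snap("side","side3",(190,120,450,320),3)
m=camera_model("side");print(proj(m,[dk(-.18,.004,z) for z in(.06,.085,.095,.105)]).round(1).tolist())
snap("wrist","w3")
E
```

```text
[-0.1795  0.0037  0.0853] [1.51 0.18 0.67] 9.0583
[[334.5, 248.1], [335.5, 235.8], [335.9, 230.7], [336.3, 225.7]]
```

View pics/side3.png

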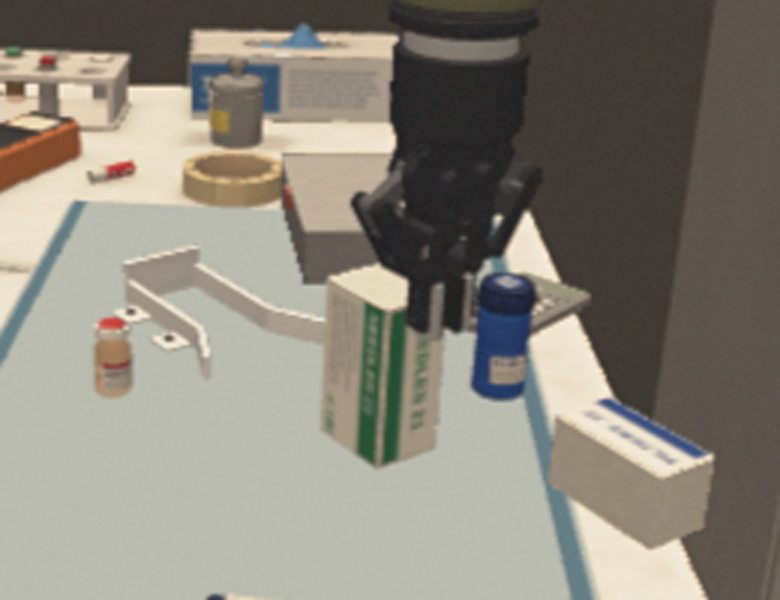

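View pics/w3.png

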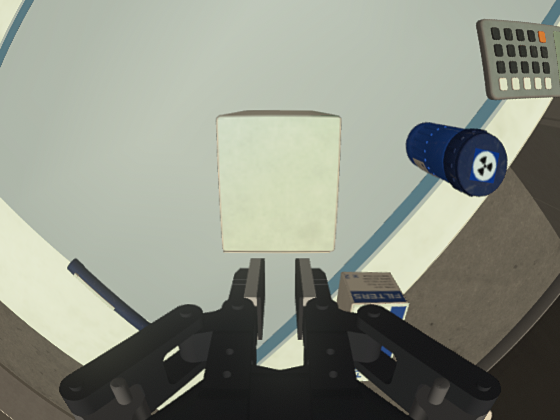

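The tips are now at about 95 mm, just behind the carton's rear face and centred on it (wrist columns 280 against 278). Pushing over.

```bash
python3 - <<'E'
from h import *
for x in (-.165,-.150,-.138):
    env.movel(dk(x,.004,.085),max_speed=.05)
    print(x,todk(env.read_ee_pos()).round(4),np.round(env.read_wrist_force(),2))
snap("side","side4",(190,120,450,320),3)
print(env.read_time())
E
```

```text
-0.165 [-0.1646  0.0039  0.085 ] [0.64 0.02 0.45]
-0.15 [-0.1495  0.0039  0.085 ] [ 0.18 -0.33 -0.54]
-0.138 [-0.1375  0.0039  0.085 ] [ 0.49  0.28 -1.63]
10.5
```

View pics/side4.png

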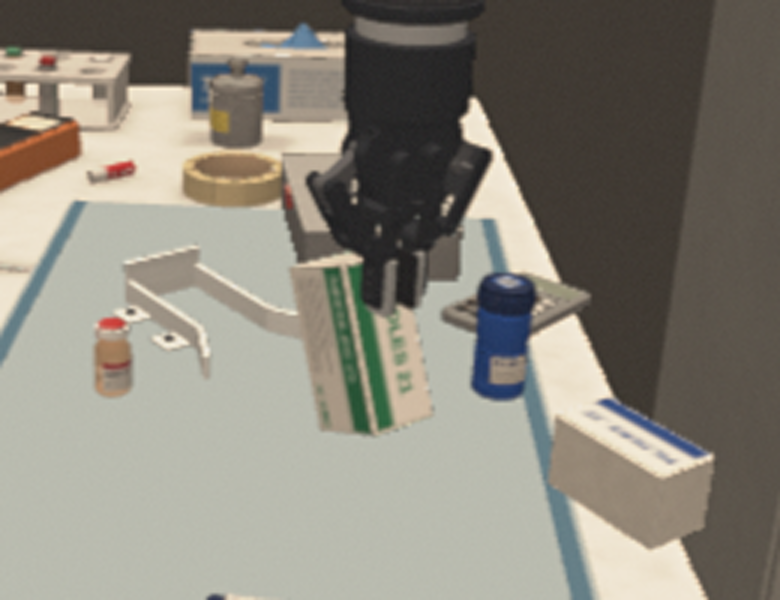

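The carton is tilting about 15–20° on its front edge without sliding. I'll continue until it falls.

```bash
python3 - <<'E'
from h import *
for x in (-.128,-.118,-.112):
    env.movel(dk(x,.004,.085),max_speed=.06)
    print(x,todk(env.read_ee_pos()).round(4),np.round(env.read_wrist_force(),2))
env.hold(.3)
snap("side","side5",(190,120,450,320),3)
print(env.read_time())
E
```

```text
-0.128 [-0.1273  0.0039  0.0849] [-0.05 -0.7  -0.16]
-0.118 [-0.1174  0.004   0.0849] [-0.21  0.02  0.15]
-0.112 [-0.1115  0.004   0.0849] [-0.57  0.1   0.17]
11.7333
```

View pics/side5.png

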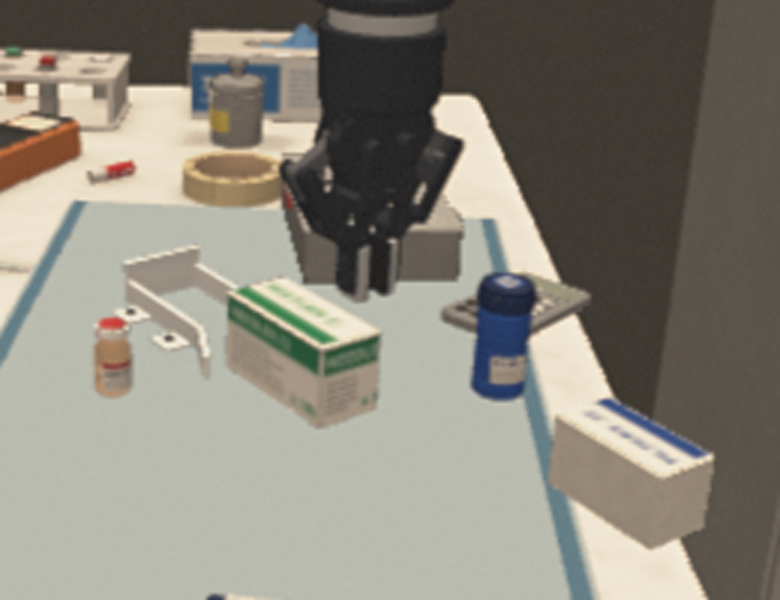

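The carton is lying flat with its lid up, pointing into the mouth. I'll retract, lower behind it and measure it.

```bash
python3 - <<'E'
from h import *
env.movel(dk(-.150,.004,.085),max_speed=.15)
print(env.read_ee_pos(),env.read_orientation())
snap("wrist","w6")
env.movel(dk(-.150,.004,.032),max_speed=.1)
print(todk(env.read_ee_pos()).round(4),np.round(env.read_wrist_force(),2),env.read_time())
snap("side","side6",(190,120,450,320),3)
E
cat > fit2.py <<'E'
from fit import *
sp=lambda a:np.array(a)/3+[190,120]
h=.059
o=[(ms,(.055,.025,h),sp((228,290))),(ms,(-.055,.025,h),sp((318,348))),(ms,(-.055,-.025,h),sp((381,330))),(ms,(.055,-.025,h),sp((293,277))),(ms,(-.055,.025,0),sp((321,426))),(ms,(-.055,-.025,0),sp((377,407))),(ms,(.055,.025,0),sp((229,366)))]
b,rb=fit(o,[.5,-.1,1.68]); print("LYING",b,todk([*b[:2],0]),b[2]-YAW,rb.round(1).tolist())
E
python3 fit2.py | grep LYING
```

```text
[ 0.51365156 -0.19654382  0.08491915] [-3.14140743e+00 -5.94111372e-05  1.68137246e+00]
[-0.1501  0.0039  0.0322] [ 0.71 -0.7   0.08] 12.8667
LYING [ 0.50372788 -0.09317253  1.64599926] [-0.04676384  0.00261464  0.        ] -0.03700074216579874 [[0.6, -0.5], [0.9, -0.1], [0.5, 0.2], [-1.5, -0.9], [-1.3, 0.8], [0.1, 0.9], [-0.2, -0.8]]
```

View pics/side6.png

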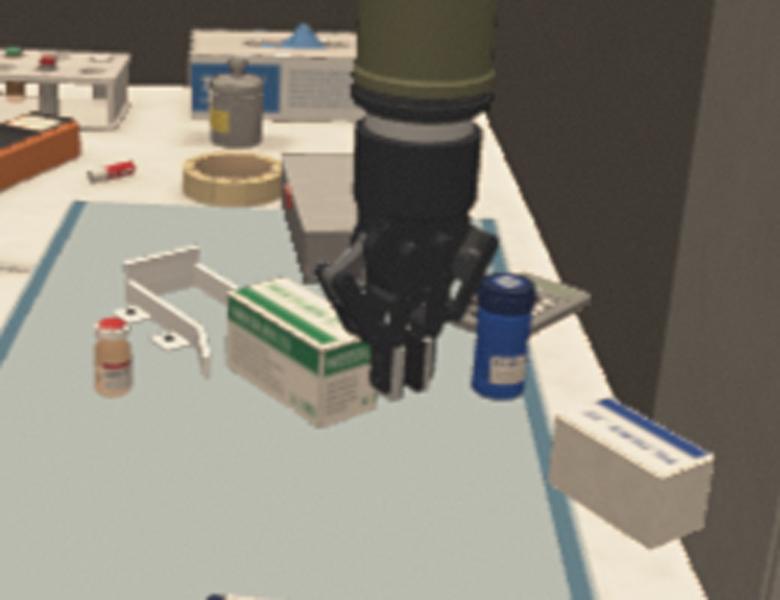

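View pics/w6.png

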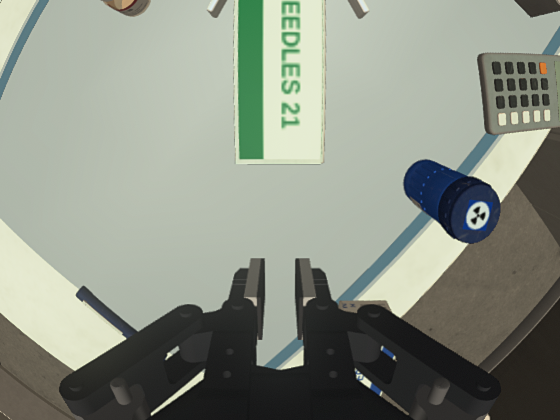

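The carton is in line with the fingers (rear edge columns 236–324) and between the flare tips at columns 215 and 365. Fit: x=-0.047, y=+0.003, yaw -0.04. Pushing in.

```bash
python3 - <<'E'
from h import *
u=np.array([np.cos(YAW),np.sin(YAW)])
f0=np.array(env.read_wrist_force())
def go(x,v):
    env.movel(dk(x,.002,.032),max_speed=v)
    F=np.array(env.read_wrist_force())-f0
    print(x,todk(env.read_ee_pos()).round(4),"along %.2f"%(F[:2]@u),F.round(1)); return F[:2]@u
for x in (-.115,-.08,-.05,-.03,-.01,.0):
    if go(x,.05)<-12: break
else:
    for x in np.arange(.004,.028,.002):
        if go(x,.03)<-7: break
print(env.read_time())
snap("side","side7",(190,120,450,320),3); snap("wrist","w7")
E
```

```text
-0.115 [-0.1153  0.002   0.0321] along -0.74 [ 0.6 -0.7 -0.5]
-0.08 [-0.0808  0.0012  0.0325] along -4.20 [ 1.8 -4.   1.8]
-0.05 [-0.0493  0.0024  0.0318] along -0.05 [ 0.1 -0.   0.4]
-0.03 [-0.0294  0.0023  0.0319] along -0.55 [-0.9 -0.7  0.3]
-0.01 [-0.0092  0.0025  0.0318] along -0.42 [ 0.4 -0.4 -0.7]
0.0 [0.0006 0.0022 0.0319] along -0.64 [-0.8 -0.7  0. ]
0.004 [0.0043 0.002  0.032 ] along 0.22 [-0.4  0.2  0.5]
0.006 [0.0062 0.002  0.032 ] along -0.22 [-0.3 -0.3  0.3]
0.008 [0.0082 0.002  0.032 ] along -0.28 [-1.1 -0.4  0.3]
0.01 [0.0102 0.002  0.032 ] along 0.03 [-1.2 -0.1 -0.5]
0.012 [0.0123 0.002  0.032 ] along -0.48 [-0.5 -0.5  1.2]
0.014 [0.0142 0.002  0.032 ] along -0.29 [-0.4 -0.3  0.9]
0.016 [0.0162 0.002  0.032 ] along -0.45 [-0.5 -0.5 -0.6]
0.018000000000000002 [0.0182 0.002  0.032 ] along -0.34 [-0.2 -0.4  0.4]
0.02 [0.02   0.0019 0.032 ] along 0.31 [-0.2  0.3 -0.2]
0.022000000000000002 [0.0201 0.0017 0.0323] along -5.70 [ 0.4 -5.7  0.5]
0.024 [0.0202 0.0017 0.0326] along -10.81 [  0.7 -10.8   1.6]
19.6
```

View pics/side7.png

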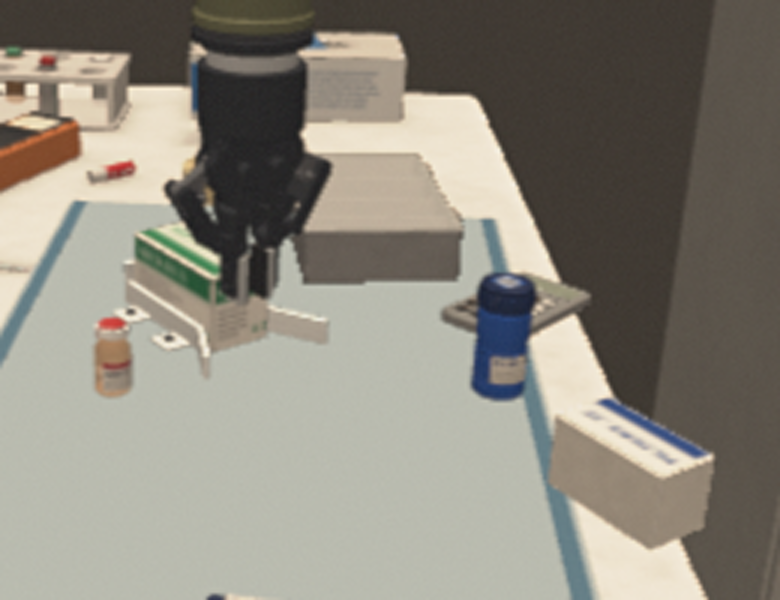

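View pics/w7.png

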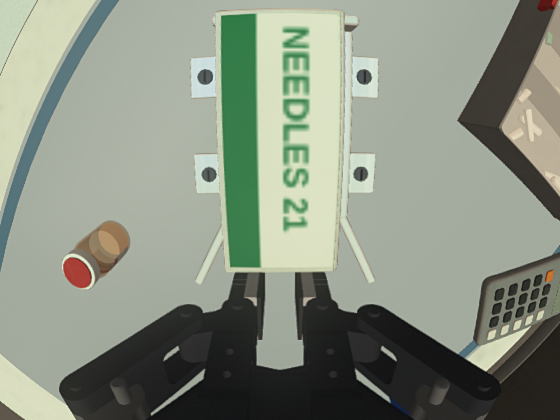

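The arm stopped hard at TCP x=0.020 (about 0.019 expected when home), force rose to 11 N, and the carton is between the guides against the backstop. Retracting and checking.

```bash
python3 - <<'E'
from h import *
env.movel(dk(-.06,.002,.034),max_speed=.1)
env.movel(dk(-.06,.002,.22),max_speed=.2)
print(todk(env.read_ee_pos()).round(3),env.read_time())
pos,rpy=env.read_ee_pos(),env.read_orientation()
snap("wrist","w8"); snap("side","side8",(190,120,450,320),3)
C=[(.085+X,Y,.059) for X,Y in((.055,.025),(.055,-.025),(-.055,-.025),(-.055,.025))]
print("ideal wrist",wproj([dk(*c) for c in C],pos,rpy).round(0).tolist())
print("ideal side crop",((proj(camera_model("side"),[dk(*c) for c in C])-[190,120])*3).round(0).tolist())
E
```

```text
[-0.059  0.003  0.219] 21.775
ideal wrist [[255.0, -12.0], [307.0, -12.0], [307.0, 97.0], [254.0, 97.0]]
ideal side crop [[135.0, 231.0], [190.0, 219.0], [271.0, 264.0], [214.0, 278.0]]
```

View pics/w8.png

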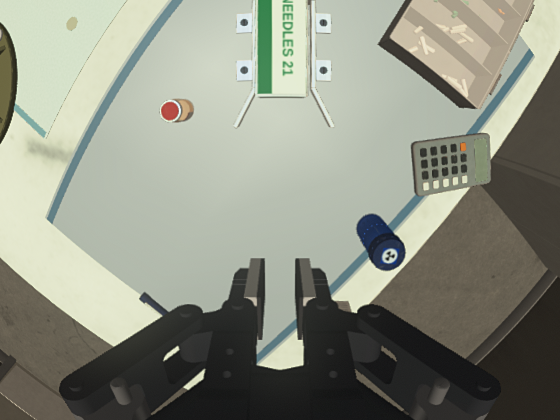

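View pics/side8.png

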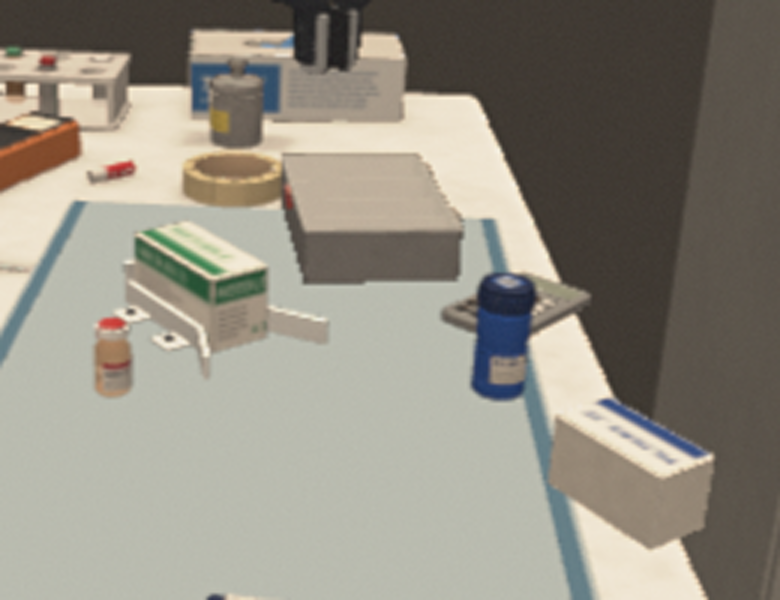

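The carton's rear edge is at wrist row 97, columns 256–306, against (97, 254–307) predicted for fully home. The side view agrees within 1–2 px, and the bystanders have not moved.

```bash
python3 - <<'E'
from h import *
env.close_job(); print(env.read_time())
E
```

```text
the job is handed in; nothing more can be done
the job is handed in; nothing more can be done
```

The carton is tipped over, pushed fully home in the dock, and the job is handed in; no verdict is reported back. I pushed it near its top with the fingertips until it fell flat, lid up, in front of the mouth. Then I pushed its rear end along the bench until it stopped against the backstop.

**Last checks:**
- **Home position:** the arm stopped at TCP x = 0.020 m in the dock frame, about where home was expected, with the force rising to about 11 N. In the pictures afterwards, the carton's rear edge matched the fully-home prediction to within 1–3 px.
- **Bystanders:** the vial shield, small vial and smaller carton look unmoved in the pictures.
- **Robot:** the gripper was clear at 0.22 m height. About 22 s had passed at the last reading, before hand-in.

**Disagreement:** the cameras showed the fingertips about 10 mm above the TCP height, not `env.nose_length` (25 mm) below it. Because of that, my first push passed over the carton top without contact, so I lowered the fingers and repeated it.

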